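# Charge the wax melter and set its filler cap to vent

### The arm

A 6-joint arm with a two-finger parallel gripper is mounted at the origin on the work surface. World frame = base frame: x ahead of the robot, y to its left, z up, the work surface at z = 0. Lengths are in m, angles in rad, forces in N, time in s.
With the tool pointing down it reaches from about 0.35 to 0.975 m from the base axis. Payload 4.9 kg.
Tool frame: the origin (TCP) lies midway between the tips of the shut fingers; the grasp point (between the pads) lies 19 mm behind it; z points along the fingers, y is the direction in which the jaws open and shut (so a half turn about z gives the same grasp; the last joint's range is limited). The gripper opens to 85 mm and grips with 20 to 120 N. Pads are 22 mm wide; open, the fingers measure 114 mm over their backs; the gripper's body (76 mm by 85 mm) begins 54 mm behind the grasp point. The pads swing forward as they close: fully open they stand 13 mm farther back than shut.
Start: joints at [1.031, 0.053, 1.613, -0, 1.476, -0.119], TCP at [0.255, 0.57, 0.231] pointing down, gripper open.
Joint ranges: [-3.01, 3.01], [-1.01, 2.22], [0.06, 2.58], [-1.02, 4.17], [0.09, 2.62], [-3.14, 3.14]. Speed limits (rad/s): [2.57, 2.57, 3.14, 3.14, 3.14, 3.14].

### API

Orientations are given as a rotation vector (axis times angle).
In Python, from station import ctrl gives the robot as it stands.
- The arm moves only by the shell command python3 -m jog 'ROWS' [FORCE]. ROWS is JSON, one flat list of numbers, 7 for each row, row after row: the opening, from 0 (shut) to 1 (fully open), then the shift along the tool's x, y, z in m, then the turn, a rotation vector about the tool's x, y, z in degrees. A call has 1 to 10 rows; each row shifts and turns the commanded pose from where the row before left it, along the tool's axes as they then stand; what a row does not reach is not made up. A row lasts 1/8 s, in which the tool goes at most 62.5 mm and 10.7 degrees, less where a joint would pass 70% of its speed; a pose out of reach is approached as far as the arm can. A call with a gripper value outside its range is refused whole. The fingers move at their own pace and stop on an object; FORCE is the grip in N (left out, the last holds). Time passes only in rows, so rows that do not move let the fingers close. It gives the time, the measured TCP pose, the force and the opening at its end, in the units of the state.
- ctrl.get_obs(): the state, without advancing time (a new reading comes with each control period).
- ctrl.get_image(name): name is "side" or "top"; returns a dict with "image" (480x640x3 uint8, blue, green, red), "camera_matrix" (3x3 intrinsics, pixels), "rvec" (rotation vector, rad) and "tvec" (3), from world to camera coordinates, as OpenCV has them. Camera axes: x right, y down, z forward; pixel columns grow to the right and rows downward; lengths in m; the calibration is good to about 2 mm. A picture is of the moment at which its call begins. There is no depth.
- ctrl.finish_job(): hands the job in, once; it reports no verdict.
Trained networks look in a picture, given as the dict that the camera call returned (one of the last four; its "shot" number tells which), for a name from the list of things; names that differ only in an ending like _2 or _b are one class to them, and where a whole thing is asked for, a point or a joint stands for the part that bears it (a point fixed in the world has none). Each returns a list of dicts, best first, with "p" (0 to 1); they miss things now and then, are a little off and sometimes report something else, mostly with a low value. They report only what shows in the picture. A call takes as long as a camera call. They do not tell look-alikes from the thing itself.
- ctrl.boxes_of(target, picture): "box" ([centre column, centre row, width, height] in pixels, round what is visible of it).
The state is a dict: "t": time; "q": joint angles; "dq": joint speeds; "effort": joint torques, N m; "tool_pos": TCP position; "tool_rot": TCP orientation; "contact_force": force on the tool from outside, world axes, zero at the start; "wrist_torque": the same for the moment, N m; "opening": finger opening in m.
Only numpy, scipy, OpenCV 4.12 (cv2) and the standard library are available. Lean on these libraries where they do the work, as an engineer would, in place of code of your own. Each camera call takes 0.05 s, during which the arm holds its last target. There are 200 camera calls.

### The job

Get the wax melter ready to heat: tip all six lumps of wax from the steel cup into the melter's open pot and stand the empty cup upright on the bench again. Then screw the black water-filler cap clockwise until it bottoms out, back it off a quarter turn so that the jacket can breathe as it heats, and keep hold of it: finish while still gripping the cap steady at that setting. Leave the sample jars and the bung wrench where they are.

Things in the scene. Friction and masses are not known exactly. Their poses are not given: they have to be found in the camera images.
- cup_center (a point): Plain straight-sided stainless-steel cup, no handle, 66 mm outside diameter, 90 mm tall, wall 3 mm, about 0.14 kg, standing open on the bench to the right of the melter and holding the six wax lumps (they fill about its lower half). This point is on its axis, half-way up (45 mm above its foot); z points to its mouth.
- melter: The wax melter: a low stainless-steel box fixed on the bench, 240 mm deep (x) by 360 mm long (y), flat deck 152 mm above the bench. Origin on the bench under its centre; its front, with dial, switch and drain tap, is its -x side and looks more or less towards the robot. The pot is 82 mm from the centre towards -y (right, seen from the robot), the filler cap 112 mm towards +y (left).
- pot_rim (a point): Centre of the mouth of the melter's open round pot, 150 mm inside diameter, level with the top of its rim, which is 160 mm above the bench and 8 mm above the deck. z up.
- pot_floor (a point): Centre of the pot's inner floor, 114 mm below the pot_rim point.
- cap_grip (a point): Centre, half-way up, of the melter's water-filler cap: a round knurled black cap, 44 mm diameter, 28 mm tall, upright on the left of the deck. Captive: already caught on its neck's thread, it turns but does not lift off. Fully home, its underside is 12 mm above the deck and this point 178 mm above the bench. x lies along the grey index rib on its top (centre to edge) and turns with it; z up.
- cap (a joint): Turn of the filler cap on its thread, rad: 0 = bottomed out (a hard stop), growing anticlockwise seen from above (unscrewing). It starts about a third to a half turn from home (1.9 to 2.8). It rises 6 mm per turn, has about 0.1 N m of friction and stays where it is left.
- jar_a: Bystander: honey sample jar with a red lid, about 44 mm wide and 72 mm tall, standing beyond the cup. Origin under its centre.
- jar_b: Bystander: a like sample jar standing to the left of the melter, nearer the robot. Origin under its centre.
- bung_wrench: Bystander: steel drum-bung wrench lying on the bench at the far left, 330 mm long, with a 105 mm cross head. Origin under the middle of its length; x along its handle to the head.
- wax1: One of six rounded lumps of raw beeswax, about 28 by 22 mm, 11 g, amber-coloured, in the cup at the start; it rolls easily. Origin at its centre.
- wax2: Another of the six rounded lumps of raw beeswax, about 28 by 22 mm, 11 g, amber-coloured, in the cup at the start; it rolls easily. Origin at its centre.
- wax3: Another of the six rounded lumps of raw beeswax, about 28 by 22 mm, 11 g, amber-coloured, in the cup at the start; it rolls easily. Origin at its centre.
- wax4: Another of the six rounded lumps of raw beeswax, about 28 by 22 mm, 11 g, amber-coloured, in the cup at the start; it rolls easily. Origin at its centre.
- wax5: Another of the six rounded lumps of raw beeswax, about 28 by 22 mm, 11 g, amber-coloured, in the cup at the start; it rolls easily. Origin at its centre.
- wax6: Another of the six rounded lumps of raw beeswax, about 28 by 22 mm, 11 g, amber-coloured, in the cup at the start; it rolls easily. Origin at its centre.
Mind the look-alikes: they are no part of the job. Of the things that look like the part that bears cup_center, the smallest one is meant.

How it is judged:
By the outcome, as a careful person would: the job done as asked, in the order asked, and still so for the second after the job is handed in, while the arm keeps its last pose, push and grip.
It also fails if it takes over 72 s, if anything falls off the work surface, if the arm or the gripper's body presses on something with over 40 N, if the wrist force passes 120 N, or if a joint passes its speed limit or range.

## Working session

There is one attempt and no reset: what is moved stays moved. The work goes in short steps, Python scripts to look and compute and a shell command to move; the robot and the scene stay as the last step left them, time stands still between calls to the robot, and variables do not carry over. Pictures are saved under pics/ and viewed, about 8 in all and at most 12, crops included, and the job is handed in when it is done.

```bash
mkdir -p pics; ls; cat > h.py <<'E'
import numpy as np, cv2
from station import ctrl
from scipy.spatial.transform import Rotation as R
def proj(pic,P):
    p,_=cv2.projectPoints(np.array(P,float).reshape(-1,3),np.array(pic['rvec'],float),np.array(pic['tvec'],float),np.array(pic['camera_matrix'],float),None)
    return p[:,0]
def ray(pic,u,v):
    Rm=cv2.Rodrigues(np.array(pic['rvec'],float))[0]; t=np.array(pic['tvec'],float).ravel()
    d=Rm.T@np.linalg.solve(np.array(pic['camera_matrix'],float),[u,v,1.]); return -Rm.T@t,d
def atz(pic,u,v,z):
    c,d=ray(pic,u,v); return c+d*(z-c[2])/d[2]
E
python3 - <<'E'
from h import *
for n in ('side','top'):
    p=ctrl.get_image(n); cv2.imwrite(f'pics/{n}0.png',p['image'])
    print(n,'cam',ray(p,320,240)[0].round(3))
    for t in ['cup_center','melter','pot_rim','cap_grip','jar_a','jar_b','bung_wrench','wax1']:
        try: print(t,[(round(b['p'],2),[int(x) for x in b['box']],atz(p,b['box'][0],b['box'][1],{'cup_center':.045,'cap_grip':.18,'pot_rim':.16}.get(t,.05)).round(3).tolist()) for b in ctrl.boxes_of(t,p)][:7])
        except Exception as e: print(t,e)
E
```

```text
pics
side cam [ 0.034 -0.575  1.094]
cup_center [(0.83, [336, 376, 42, 59], [0.309, -0.24, 0.045]), (0.74, [396, 372, 29, 44], [0.429, -0.315, 0.045]), (0.73, [448, 343, 46, 59], [0.581, -0.336, 0.045])]
melter [(0.85, [347, 246, 138, 144], [0.569, 0.043, 0.05])]
pot_rim [(0.68, [345, 244, 134, 154], [0.511, -0.014, 0.16]), (0.54, [322, 192, 12, 16], [0.576, 0.172, 0.16])]
cap_grip [(0.65, [325, 191, 16, 16], [0.573, 0.152, 0.18])]
jar_a [(0.84, [228, 210, 18, 25], [0.368, 0.368, 0.05]), (0.61, [502, 352, 22, 26], [0.662, -0.432, 0.05])]
jar_b [(0.84, [228, 210, 18, 25], [0.368, 0.368, 0.05]), (0.61, [502, 352, 22, 26], [0.662, -0.432, 0.05])]
bung_wrench [(0.85, [271, 168, 79, 62], [0.57, 0.447, 0.05]), (0.22, [325, 191, 15, 15], [0.649, 0.257, 0.05])]
wax1 [(0.65, [394, 369, 16, 13], [0.428, -0.309, 0.05])]
top cam [0.404 0.026 1.252]
cup_center [(0.81, [475, 209, 53, 40], [0.572, -0.34, 0.045]), (0.75, [440, 319, 49, 44], [0.304, -0.245, 0.045]), (0.65, [466, 265, 37, 31], [0.435, -0.313, 0.045])]
melter [(0.63, [315, 218, 184, 132], [0.554, 0.054, 0.05])]
pot_rim [(0.73, [316, 217, 178, 139], [0.541, 0.05, 0.16])]
cap_grip [(0.55, [267, 200, 22, 18], [0.579, 0.157, 0.18]), (0.27, [464, 265, 35, 31], [0.43, -0.271, 0.18])]
jar_a [(0.94, [181, 293, 22, 14], [0.373, 0.383, 0.05]), (0.58, [505, 167, 25, 19], [0.676, -0.418, 0.05])]
jar_b [(0.94, [181, 293, 22, 14], [0.373, 0.383, 0.05]), (0.58, [505, 167, 25, 19], [0.676, -0.418, 0.05])]
bung_wrench [(0.78, [137, 207, 61, 124], [0.585, 0.494, 0.05]), (0.51, [315, 218, 178, 137], [0.553, 0.055, 0.05])]
wax1 [(0.6, [470, 264, 11, 7], [0.436, -0.321, 0.05])]
```

View pics/side0.png

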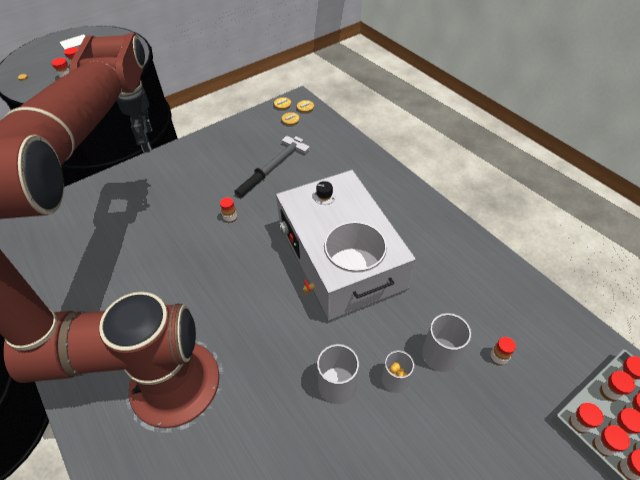

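View pics/top0.png

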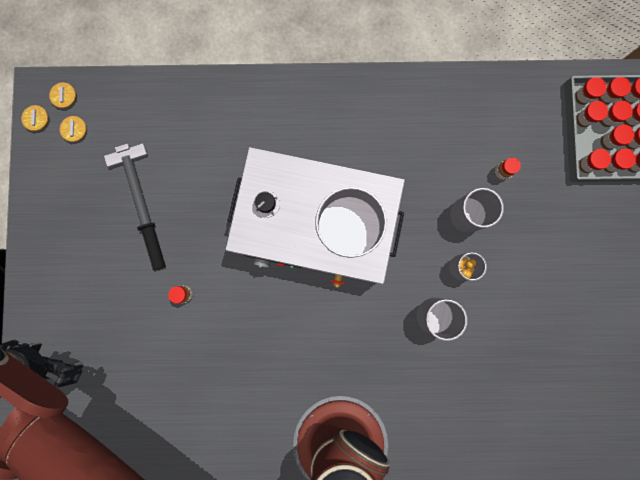

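Three cups show. In the top view they are at (446,320), (471,266) and (482,208). The middle one is the smallest and the only one holding wax, so it fits. I'll confirm it in an enlarged crop, together with the cap.

```bash
python3 - <<'E'
from h import *
p=ctrl.get_image('top'); im=p['image']
def c(cx,cy,h,s): return cv2.resize(im[cy-h:cy+h,cx-h:cx+h],(s,s),interpolation=cv2.INTER_CUBIC)
a=c(466,265,50,400); b=c(264,203,25,400)
cv2.imwrite('pics/crop1.png',np.hstack([a,b]))
s=ctrl.get_image('side')
for n,z,T,S in [('cup',.09,(473,266),(398.5,365)),]:
    print(atz(p,*T,z),atz(s,*S,z))
print('pot',atz(p,350,222,.16),atz(s,355,247,.16)); print('cap',atz(p,264.5,204,.195),atz(s,324,187,.195))
print('deck corners',[atz(p,*q,.152).round(3).tolist() for q in [(250,149),(404,179),(385,283),(226,251)]])
print('jarA',atz(p,512,166,.072),'big',atz(p,483,208,.13))
print(ctrl.get_obs())
E
```

```text
[ 0.43131639 -0.31610288  0.09      ] [ 0.42757634 -0.31683188  0.09      ]
pot [ 0.53063253 -0.02526197  0.16      ] [ 0.52632962 -0.03477423  0.16      ]
cap [0.5679646  0.16106855 0.195     ] [0.5714454  0.15649139 0.195     ]
deck corners [[0.702, 0.2, 0.152], [0.628, -0.149, 0.152], [0.394, -0.101, 0.152], [0.469, 0.253, 0.152]]
jarA [ 0.67317867 -0.42481714  0.072     ] big [ 0.56292363 -0.33207283  0.13      ]
{'t': 1.0, 'q': array([ 1.03101118e+00,  5.27084690e-02,  1.61288625e+00, -1.02958398e-05,
        1.47604404e+00, -1.19007372e-01]), 'dq': array([ 3.87693162e-05,  9.13564162e-04, -4.00655691e-05,  1.01453539e-03,
       -9.54270591e-04,  6.69856918e-04]), 'effort': array([ 3.42847507e-04, -3.93693566e+01, -3.70473719e+01, -1.34772927e-04,
        5.24490715e-04, -1.32012622e-05]), 'tool_pos': array([0.25528733, 0.57045728, 0.23130654]), 'tool_rot': array([-6.56088338e-01, -3.07231504e+00,  7.37423876e-05]), 'contact_force': array([0.60620034, 0.52410147, 0.66728954]), 'wrist_torque': array([0.01837074, 0.00512615, 0.03662807]), 'opening': 0.08549512337942888}
```

View pics/crop1.png

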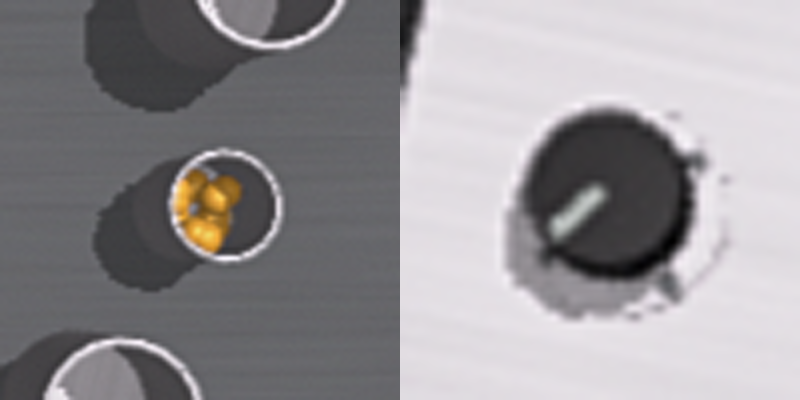

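The crop confirms that the middle cup at (472,266) is small and holds the wax lumps. The cap is at (265,201), with its rib pointing to the lower left, about 128° in world. I'll write a planner that prints the rows, then move.

```bash
cat >> h.py <<'E'
def frame(z,y):
    z=np.array(z,float);z/=np.linalg.norm(z);y=np.array(y,float);y-=z*(y@z);y/=np.linalg.norm(y)
    return R.from_matrix(np.stack([np.cross(y,z),y,z],1))
def rows(goal,Rg,n,op,off=0.,start=None):
    """straight line of the point 'off' behind the TCP + slerp; print n rows; goal is for that point"""
    o=ctrl.get_obs(); p=np.array(o['tool_pos']) if start is None else np.array(start[0]); r=R.from_rotvec(o['tool_rot']) if start is None else start[1]
    g0=p-off*r.as_matrix()[:,2]; rv=(r.inv()*Rg).as_rotvec(); out=[]; pp,rr=p,r
    for k in range(1,n+1):
        rk=r*R.from_rotvec(rv*k/n); gk=g0+(np.array(goal)-g0)*k/n; pk=gk+off*rk.as_matrix()[:,2]
        s=rr.inv().apply(pk-pp); t=(rr.inv()*rk).as_rotvec(degrees=True)
        out.append([op]+[round(x,4) for x in s]+[round(x,2) for x in t]); pp,rr=pk,rk
    for i in range(0,n,10): print(','.join(','.join('%g'%x for x in q) for q in out[i:i+10]))
    return pp,rr
def st():
    o=ctrl.get_obs(); M=R.from_rotvec(o['tool_rot']).as_matrix()
    print('t',round(o['t'],2),'tcp',np.round(o['tool_pos'],4),'z',M[:,2].round(3),'y',M[:,1].round(3),'q',np.round(o['q'],2),'F',np.round(o['contact_force'],1),'T',np.round(o['wrist_torque'],2),'op',round(o['opening'],4))
DN=[0,0,-1]
def tilt(deg): a=np.radians(deg); return [0,np.sin(a),-np.cos(a)]
E
python3 - <<'E'
from h import *
s=rows([.48,.25,.36],frame(DN,[.8,.6,0]),9,1)
rows([.43,-.42,.33],frame(DN,[1,0,0]),14,1,start=s)
E
```

```text
1,-0.0373,-0.0223,-0.0143,-0,0,3.22,1,-0.0385,-0.0202,-0.0143,-0,0,3.22,1,-0.0396,-0.018,-0.0143,-0,0,3.22,1,-0.0406,-0.0157,-0.0143,-0,0,3.22,1,-0.0414,-0.0134,-0.0143,-0,0,3.22,1,-0.0421,-0.0111,-0.0143,-0,0,3.22,1,-0.0426,-0.0087,-0.0143,-0,0,3.22,1,-0.043,-0.0063,-0.0143,-0,0,3.22,1,-0.0433,-0.0038,-0.0143,-0,0,3.22
1,-0.0361,-0.0316,0.0021,0,-0,2.63,1,-0.0376,-0.0299,0.0021,0,-0,2.63,1,-0.0389,-0.0281,0.0021,0,-0,2.63,1,-0.0401,-0.0263,0.0021,0,-0,2.63,1,-0.0413,-0.0244,0.0021,0,-0,2.63,1,-0.0424,-0.0225,0.0021,0,-0,2.63,1,-0.0434,-0.0205,0.0021,0,-0,2.63,1,-0.0443,-0.0185,0.0021,0,-0,2.63,1,-0.0451,-0.0165,0.0021,0,-0,2.63,1,-0.0458,-0.0144,0.0021,0,-0,2.63
1,-0.0464,-0.0123,0.0021,0,-0,2.63,1,-0.0469,-0.0101,0.0021,0,-0,2.63,1,-0.0473,-0.0079,0.0021,0,-0,2.63,1,-0.0476,-0.0058,0.0021,0,-0,2.63
```

```bash
python3 -m jog '[1,-0.037,-0.022,-0.014,0,0,3.2,1,-0.038,-0.02,-0.014,0,0,3.2,1,-0.04,-0.018,-0.014,0,0,3.2,1,-0.041,-0.016,-0.014,0,0,3.2,1,-0.041,-0.013,-0.014,0,0,3.2,1,-0.042,-0.011,-0.014,0,0,3.2,1,-0.043,-0.009,-0.014,0,0,3.2,1,-0.043,-0.006,-0.014,0,0,3.2,1,-0.043,-0.004,-0.014,0,0,3.2]'
python3 -m jog '[1,-0.036,-0.032,0.002,0,0,2.6,1,-0.038,-0.03,0.002,0,0,2.6,1,-0.039,-0.028,0.002,0,0,2.6,1,-0.04,-0.026,0.002,0,0,2.6,1,-0.041,-0.024,0.002,0,0,2.6,1,-0.042,-0.022,0.002,0,0,2.6,1,-0.043,-0.02,0.002,0,0,2.6,1,-0.044,-0.018,0.002,0,0,2.6,1,-0.045,-0.016,0.002,0,0,2.6,1,-0.046,-0.014,0.002,0,0,2.6]'
python3 -m jog '[1,-0.046,-0.012,0.002,0,0,2.6,1,-0.047,-0.01,0.002,0,0,2.6,1,-0.047,-0.008,0.002,0,0,2.6,1,-0.048,-0.006,0.002,0,0,2.6]'
python3 - <<'E'
from h import *
st()
d=np.array(tilt(75)); c=np.array([.430,-.3165,.062])
s=rows(c-.16*d+np.array([0,0,.15]),frame(d,[1,0,0]),13,1,off=.02)
s=rows(c-.13*d,frame(d,[1,0,0]),4,1,off=.02,start=s)
E
```

```text
t: 2.12
tool_pos: [0.481, 0.2497, 0.358]
tool_rot: [1.402, 2.811, 0.001]
contact_force: [-0.0, 0.3, 0.4]
opening: 0.0855
t: 3.38
tool_pos: [0.4497, -0.2277, 0.3375]
tool_rot: [1.998, 2.423, 0.0]
contact_force: [-0.3, 0.7, 0.2]
opening: 0.0854
t: 3.88
tool_pos: [0.4375, -0.4189, 0.3293]
tool_rot: [2.21, 2.233, 0.0]
contact_force: [1.5, -0.6, -0.5]
opening: 0.0852
t 3.88 tcp [ 0.4375 -0.4189  0.3293] z [ 0. -0. -1.] y [1.   0.01 0.  ] q [-0.89 -0.03  1.54  0.    1.64 -0.9 ] F [ 1.5 -0.6 -0.5] T [-0.05  0.03 -0.04] op 0.0852
1,-0.002,-0.0006,0.0073,-0.03,5.77,0.04,1,-0.0027,-0.0006,0.0068,-0.03,5.77,0.04,1,-0.0034,-0.0006,0.0063,-0.03,5.77,0.04,1,-0.004,-0.0006,0.0058,-0.03,5.77,0.04,1,-0.0046,-0.0006,0.0051,-0.03,5.77,0.04,1,-0.0051,-0.0006,0.0044,-0.03,5.77,0.04,1,-0.0055,-0.0006,0.0037,-0.03,5.77,0.04,1,-0.0058,-0.0006,0.0029,-0.03,5.77,0.04,1,-0.0061,-0.0006,0.0021,-0.03,5.77,0.04,1,-0.0063,-0.0006,0.0013,-0.03,5.77,0.04
1,-0.0064,-0.0006,0.0005,-0.03,5.77,0.04,1,-0.0064,-0.0006,-0.0004,-0.03,5.77,0.04,1,-0.0063,-0.0006,-0.0012,-0.03,5.77,0.04
1,-0.0362,-0,0.0172,0,0,0,1,-0.0362,-0,0.0172,-0,0,0,1,-0.0362,-0,0.0172,0,0,0,1,-0.0362,-0,0.0172,0,0,0
```

```bash
python3 -m jog '[1,-0.002,-0.0006,0.007,0,5.77,0,1,-0.003,-0.0006,0.007,0,5.77,0,1,-0.003,-0.0006,0.006,0,5.77,0,1,-0.004,-0.0006,0.006,0,5.77,0,1,-0.005,-0.0006,0.005,0,5.77,0,1,-0.005,-0.0006,0.004,0,5.77,0,1,-0.0055,-0.0006,0.004,0,5.77,0,1,-0.006,-0.0006,0.003,0,5.77,0,1,-0.006,-0.0006,0.002,0,5.77,0,1,-0.006,-0.0006,0.001,0,5.77,0]'
python3 -m jog '[1,-0.006,-0.0006,0,0,5.77,0,1,-0.006,-0.0006,0,0,5.77,0,1,-0.006,-0.0006,-0.001,0,5.77,0]'
python3 - <<'E'
from h import *
st()
d=np.array(tilt(75)); c=np.array([.430,-.3165,.062])
s=rows(c-.13*d,frame(d,[1,0,0]),4,1,off=.02)
s=rows(c,frame(d,[1,0,0]),5,1,off=.02,start=s)
E
```

```text
t: 5.12
tool_pos: [0.432, -0.4415, 0.2653]
tool_rot: [-1.598, -1.617, -0.883]
contact_force: [-0.3, 0.1, 0.1]
opening: 0.0851
t: 5.5
tool_pos: [0.4303, -0.4504, 0.2495]
tool_rot: [-1.387, -1.404, -1.068]
contact_force: [0.6, 0.1, -0.1]
opening: 0.0855
t 5.5 tcp [ 0.4303 -0.4504  0.2495] z [-0.011  0.967 -0.256] y [1.    0.012 0.   ] q [-1.12  0.69  1.13  0.72  2.47 -0.85] F [ 0.6  0.1 -0.1] T [-0.47 -0.04  0.01] op 0.0855
1,-0.0367,-0,0.0169,-0.16,-0.04,0.04,1,-0.0367,-0,0.0169,-0.16,-0.04,0.04,1,-0.0366,-0,0.0169,-0.16,-0.04,0.04,1,-0.0366,-0.0001,0.0169,-0.16,-0.04,0.04
1,0,0,0.026,0,0,0,1,0,0,0.026,0,0,0,1,0,0,0.026,0,0,0,1,0,0,0.026,0,0,0,1,-0,0,0.026,0,0,0
```

```bash
python3 -m jog '[1,-0.0367,0,0.017,-0.16,0,0,1,-0.0367,0,0.017,-0.16,0,0,1,-0.0367,0,0.017,-0.16,0,0,1,-0.0367,0,0.017,-0.16,0,0,1,0,0,0,0,0,0]'
python3 - <<'E'
from h import *
st()
d=np.array(tilt(75)); c=np.array([.430,-.3165,.062])
rows(c,frame(d,[1,0,0]),6,1,off=.02)
p=ctrl.get_image('top'); a=cv2.resize(p['image'][170:370,400:640],(720,600)); cv2.imwrite('pics/pre.png',a)
E
```

```text
t: 6.12
tool_pos: [0.4293, -0.4202, 0.087]
tool_rot: [-1.394, -1.394, -1.076]
contact_force: [-0.4, 0.0, -0.0]
opening: 0.0854
t 6.12 tcp [ 0.4293 -0.4202  0.087 ] z [-0.002  0.968 -0.252] y [ 1.     0.001 -0.001] q [-1.11  0.83  1.22  0.61  2.28 -1.02] F [-0.4  0.  -0. ] T [-0.45 -0.03  0.02] op 0.0854
1,0.0003,0.0001,0.0211,-0.02,-0.07,-0.01,1,0.0003,0.0001,0.0211,-0.02,-0.07,-0.01,1,0.0003,0.0001,0.0211,-0.02,-0.07,-0.01,1,0.0004,0.0001,0.0211,-0.02,-0.07,-0.01,1,0.0004,0.0001,0.0211,-0.02,-0.07,-0.01,1,0.0004,0.0001,0.0211,-0.02,-0.07,-0.01
```

View pics/pre.png

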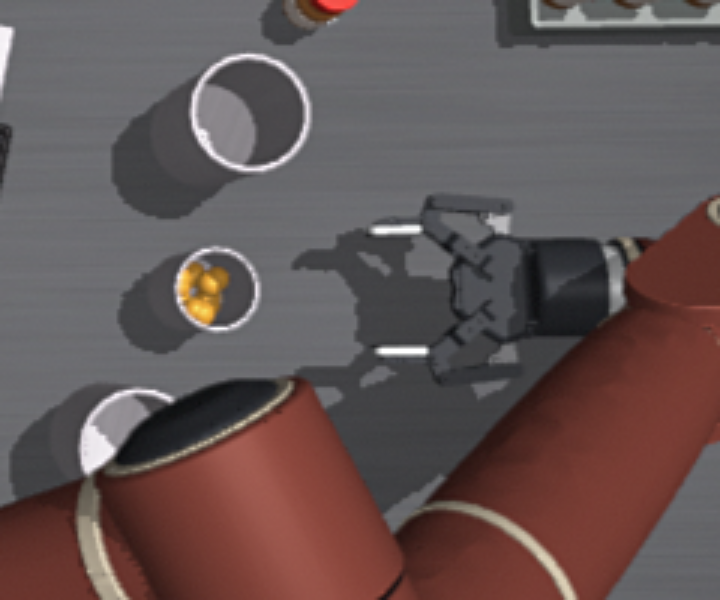

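Pre-grasp view: the jaws sit symmetrically at rows 230 and 350, on the cup's axis at (217,289). Advancing and closing now.

```bash
python3 -m jog '[1,0.0003,0,0.021,0,0,0,1,0.0003,0,0.021,0,0,0,1,0.0003,0,0.021,0,0,0,1,0.0004,0,0.021,0,0,0,1,0.0004,0,0.021,0,0,0,1,0.0004,0,0.021,0,0,0]' 40
python3 -m jog '[0.5,0,0,0,0,0,0,0.5,0,0,0,0,0,0,0.5,0,0,0,0,0,0,0.5,0,0,0,0,0,0,0.5,0,0,0,0,0,0]' 45
python3 - <<'E'
from h import *
st()
d=np.array(tilt(75))
o=ctrl.get_obs()
s=rows(np.array(o['tool_pos'])-.02*d+[0,0,.02],frame(d,[1,0,0]),2,.5,off=.02)
p=np.array(o['tool_pos'])-.02*d+[0,0,.215]
s=rows(p,frame(d,[1,0,0]),8,.5,off=.02,start=s)
s=rows([.515,-.03,.28],frame(tilt(85),[1,0,0]),8,.5,off=.02,start=s)
E
```

```text
t: 6.92
tool_pos: [0.4312, -0.3013, 0.0624]
tool_rot: [-1.399, -1.407, -1.076]
contact_force: [0.7, -0.7, 0.6]
opening: 0.0852
t: 7.55
tool_pos: [0.4309, -0.3015, 0.062]
tool_rot: [-1.396, -1.404, -1.078]
contact_force: [1.8, 1.5, 7.3]
opening: 0.0649
t 7.55 tcp [ 0.4309 -0.3015  0.062 ] z [ 0.001  0.966 -0.258] y [1.    0.001 0.006] q [-1.03  0.69  1.5   0.63  2.12 -1.06] F [1.8 1.5 7.3] T [ 0.54  0.06 -0.33] op 0.0649
0.5,0.0097,0.0001,-0.0026,0.02,-0.01,0.16,0.5,0.0097,0,-0.0026,0.02,-0.01,0.16
0.5,0.0235,0,-0.0063,0,0,0,0.5,0.0235,0,-0.0063,0,0,0,0.5,0.0235,0,-0.0063,0,0,0,0.5,0.0235,0,-0.0063,0,0,0,0.5,0.0235,-0,-0.0063,0,0,0,0.5,0.0235,-0,-0.0063,0,-0,-0,0.5,0.0235,-0,-0.0063,0,0,0,0.5,0.0235,-0,-0.0063,0,0,0
0.5,0.0096,0.0105,0.0352,0,1.25,0,0.5,0.0088,0.0105,0.0354,-0,1.25,-0,0.5,0.008,0.0105,0.0355,0,1.25,0,0.5,0.0073,0.0105,0.0357,-0,1.25,0,0.5,0.0065,0.0105,0.0358,-0,1.25,0,0.5,0.0057,0.0105,0.036,-0,1.25,0,0.5,0.0049,0.0105,0.0361,-0,1.25,0,0.5,0.0041,0.0105,0.0362,0,1.25,0
```

```bash
python3 -m jog '[0.5,0.01,0,-0.0026,0,0,0,0.5,0.01,0,-0.0026,0,0,0,0.5,0.0235,0,-0.0063,0,0,0,0.5,0.0235,0,-0.0063,0,0,0,0.5,0.0235,0,-0.0063,0,0,0,0.5,0.0235,0,-0.0063,0,0,0,0.5,0.0235,0,-0.0063,0,0,0,0.5,0.0235,0,-0.0063,0,0,0,0.5,0.0235,0,-0.0063,0,0,0,0.5,0.0235,0,-0.0063,0,0,0]'
python3 - <<'E'
from h import *
st()
p=ctrl.get_image('side'); cv2.imwrite('pics/lift.png',p['image'][150:450,200:600])
s=rows([.515,-.03,.27],frame(tilt(85),[1,0,0]),9,.5,off=.02)
E
```

```text
t: 8.8
tool_pos: [0.4295, -0.2999, 0.2768]
tool_rot: [-1.397, -1.402, -1.075]
contact_force: [-0.7, 0.6, -1.2]
opening: 0.0651
t 8.8 tcp [ 0.4295 -0.2999  0.2768] z [-0.001  0.966 -0.259] y [1.    0.001 0.003] q [-1.03  0.39  1.5   0.78  2.35 -0.81] F [-0.7  0.6 -1.2] T [-0.69 -0.01 -0.03] op 0.0651
0.5,0.0071,0.0095,0.0315,-0.01,1.13,0.04,0.5,0.0065,0.0095,0.0317,-0.01,1.13,0.04,0.5,0.0059,0.0095,0.0318,-0.01,1.13,0.04,0.5,0.0053,0.0095,0.0319,-0.01,1.13,0.04,0.5,0.0046,0.0095,0.032,-0.01,1.13,0.04,0.5,0.004,0.0095,0.0321,-0.01,1.13,0.04,0.5,0.0034,0.0095,0.0321,-0.01,1.13,0.04,0.5,0.0028,0.0095,0.0322,-0.01,1.13,0.04,0.5,0.0021,0.0095,0.0322,-0.01,1.13,0.04
```

View pics/lift.png

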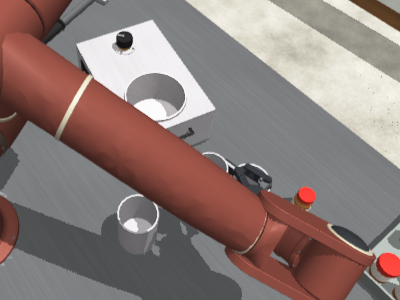

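The side view shows the arm hiding the lifted cup; the bench and the near large cup at (138,222) are undisturbed. The grip is holding at 65 mm, so I'm moving over the pot.

```bash
python3 -m jog '[0.5,0.007,0.0095,0.0315,0,1.13,0,0.5,0.0065,0.0095,0.0317,0,1.13,0,0.5,0.006,0.0095,0.032,0,1.13,0,0.5,0.005,0.0095,0.032,0,1.13,0,0.5,0.0046,0.0095,0.032,0,1.13,0,0.5,0.004,0.0095,0.032,0,1.13,0,0.5,0.0034,0.0095,0.032,0,1.13,0,0.5,0.0028,0.0095,0.032,0,1.13,0,0.5,0.002,0.0095,0.032,0,1.13,0]'
python3 - <<'E'
from h import *
st()
p=ctrl.get_image('top'); cv2.imwrite('pics/over.png',cv2.resize(p['image'][120:320,220:460],(720,600)))
E
```

```text
t: 9.98
tool_pos: [0.5149, -0.0086, 0.2639]
tool_rot: [-1.268, -1.273, -1.169]
contact_force: [0.7, 0.0, -2.6]
opening: 0.065
t 9.97 tcp [ 0.5149 -0.0086  0.2639] z [-0.001  0.997 -0.083] y [1.    0.001 0.002] q [-0.63  0.21  1.84  1.16  2.08 -0.62] F [ 0.7  0.  -2.6] T [-0.76 -0.01  0.02] op 0.065
```

View pics/over.png

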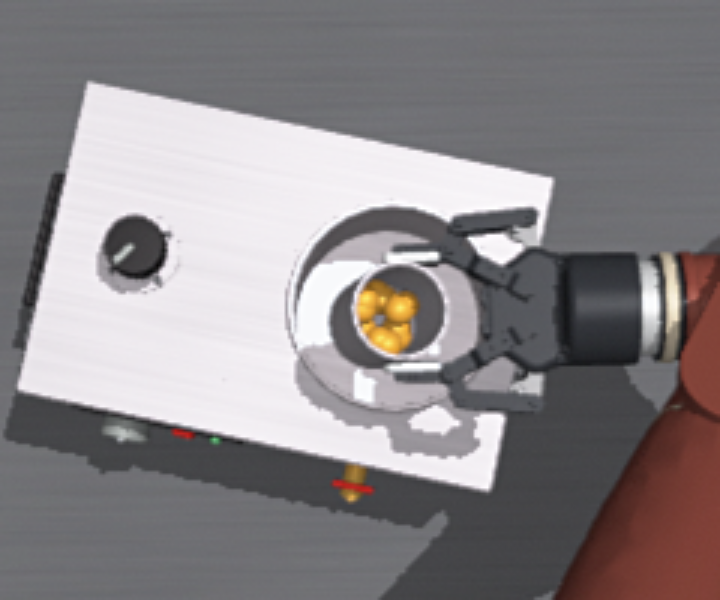

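The cup, with all the wax visible in it, is over the pot at (388,305). Lowering 20 mm and rolling to pour towards +x.

```bash
python3 -m jog '[0.5,-0.01,0,0.004,0,0,0,0.5,-0.01,0,0.004,0,0,4,0.5,0,0,0,0,0,8,0.5,0,0,0,0,0,10,0.5,0,0,0,0,0,10,0.5,0,0,0,0,0,10,0.5,0,0,0,0,0,8,0.5,0,0,0,0,0,6,0.5,0,0,0,0,0,6,0.5,0,0,0,0,0,6]'
python3 -m jog '[0.5,0,0,0,0,0,6,0.5,0,0,0,0,0,6,0.5,0,0,0,0,0,6,0.5,0,0,0,0,0,6,0.5,0,0,0,0,0,6,0.5,0,0,0,0,0,6,0.5,0,0,0,0,0,8,0.5,0,0,0,0,0,8,0.5,0,0,0,0,0,8,0.5,0,0,0,0,0,8]'
python3 -m jog '[0.5,0,0,0,0,0,6,0.5,0,0,0,0,0,4,0.5,0,0,0,0,0,0,0.5,0,0,0,0,0,0]'
python3 - <<'E'
from h import *
st()
p=ctrl.get_image('top'); print(len([b for b in ctrl.boxes_of('wax1',p) if b['p']>.3]))
s=ctrl.get_image('side')
cv2.imwrite('pics/pour.png',np.hstack([cv2.resize(p['image'][150:300,280:430],(400,400)),cv2.resize(s['image'][150:300,270:420],(400,400))]))
E
```

```text
t: 11.28
tool_pos: [0.5148, -0.0042, 0.2428]
tool_rot: [-1.633, -0.317, -0.291]
contact_force: [0.5, 0.0, -1.3]
opening: 0.0653
t: 12.52
tool_pos: [0.5148, -0.0043, 0.2429]
tool_rot: [-1.556, 0.662, 0.609]
contact_force: [-0.5, -0.5, -2.8]
opening: 0.0656
t: 13.02
tool_pos: [0.5148, -0.0038, 0.2431]
tool_rot: [-1.51, 0.799, 0.735]
contact_force: [-0.2, 0.3, -0.6]
opening: 0.0651
t 13.03 tcp [ 0.5148 -0.0038  0.2431] z [-0.     0.996 -0.084] y [-0.827 -0.048 -0.56 ] q [-0.63  0.24  1.85  1.15  2.06  1.89] F [-0.2  0.3 -0.6] T [-0.67 -0.01  0.06] op 0.0651
1
```

View pics/pour.png

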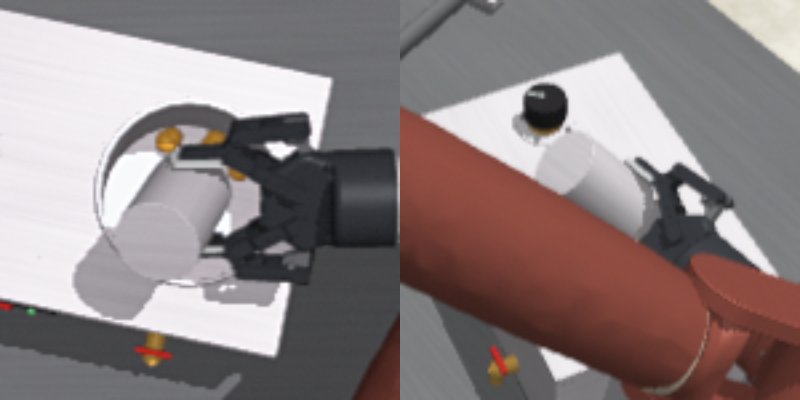

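The inverted cup is over the pot and lumps show inside it at (168,140), (213,140) and (238,172). I'll roll back upright and look into both cup and pot.

```bash
python3 -m jog '[0.5,0,0,0,0,0,-6,0.5,0,0,0,0,0,-10,0.5,0,0,0,0,0,-10,0.5,0,0,0,0,0,-10,0.5,0,0,0,0,0,-10,0.5,0,0,0,0,0,-10,0.5,0,0,0,0,0,-10,0.5,0,0,0,0,0,-10,0.5,0,0,0,0,0,-10,0.5,0,0,0,0,0,-10]'
python3 -m jog '[0.5,0,0,0,0,0,-10,0.5,0,0,0,0,0,-10,0.5,0,0,0,0,0,-10,0.5,0,0,0,0,0,-10,0.5,0,0,0,0,0,-8,0.5,0.01,0,0,0,0,0,0.5,0.02,0,0,0,0,0]'
python3 - <<'E'
from h import *
st()
d=np.array(tilt(75))
s=rows([.4305,-.3195,.277],frame(d,[1,0,0]),9,.5,off=.02)
E
```

```text
t: 14.42
tool_pos: [0.5148, -0.0033, 0.2432]
tool_rot: [-1.578, -0.584, -0.535]
contact_force: [-0.5, 0.1, -0.8]
opening: 0.0648
t: 15.3
tool_pos: [0.5155, -0.0006, 0.2733]
tool_rot: [-1.287, -1.243, -1.142]
contact_force: [-0.2, 0.4, -1.5]
opening: 0.0653
t 15.3 tcp [ 0.5155 -0.0006  0.2733] z [-0.001  0.997 -0.083] y [ 0.999 -0.002 -0.036] q [-0.62  0.19  1.85  1.18  2.07 -0.56] F [-0.2  0.4 -1.5] T [-0.69  0.03  0.07] op 0.0653
0.5,-0.0033,-0.0094,-0.0331,-0.03,-1.14,-0.23,0.5,-0.0039,-0.0094,-0.0331,-0.03,-1.14,-0.23,0.5,-0.0045,-0.0094,-0.033,-0.03,-1.14,-0.23,0.5,-0.0051,-0.0094,-0.0329,-0.03,-1.14,-0.23,0.5,-0.0057,-0.0094,-0.0328,-0.03,-1.14,-0.23,0.5,-0.0064,-0.0094,-0.0327,-0.03,-1.14,-0.23,0.5,-0.007,-0.0094,-0.0326,-0.03,-1.14,-0.23,0.5,-0.0076,-0.0094,-0.0324,-0.03,-1.14,-0.23,0.5,-0.0082,-0.0094,-0.0323,-0.03,-1.14,-0.23
```

Going back above the original cup spot, then looking.

```bash
python3 -m jog '[0.5,-0.003,-0.0094,-0.033,0,-1.14,-0.2,0.5,-0.004,-0.0094,-0.033,0,-1.14,-0.2,0.5,-0.0045,-0.0094,-0.033,0,-1.14,-0.2,0.5,-0.005,-0.0094,-0.033,0,-1.14,-0.2,0.5,-0.0057,-0.0094,-0.033,0,-1.14,-0.2,0.5,-0.0064,-0.0094,-0.0327,0,-1.14,-0.2,0.5,-0.007,-0.0094,-0.0325,0,-1.14,-0.3,0.5,-0.0076,-0.0094,-0.0324,0,-1.14,-0.3,0.5,-0.008,-0.0094,-0.0323,0,-1.14,-0.3]'
python3 - <<'E'
from h import *
st()
d=np.array(tilt(75))
g=np.array([.4309,-.3015,.062])-.02*d
s=rows(g+[0,0,.02],frame(d,[1,0,0]),8,.5,off=.02)
s=rows(g,frame(d,[1,0,0]),4,.5,off=.02,start=s)
p=ctrl.get_image('top'); cv2.imwrite('pics/after.png',np.hstack([cv2.resize(p['image'][170:280,300:410],(400,400),interpolation=2),cv2.resize(p['image'][205:325,410:530],(400,400),interpolation=2)]))
E
```

```text
t: 16.42
tool_pos: [0.431, -0.3016, 0.2728]
tool_rot: [-1.397, -1.405, -1.072]
contact_force: [0.6, 0.1, -0.3]
opening: 0.0651
t 16.43 tcp [ 0.431  -0.3016  0.2728] z [-0.003  0.965 -0.261] y [1.    0.004 0.002] q [-1.03  0.4   1.5   0.77  2.35 -0.82] F [ 0.6  0.1 -0.3] T [-0.63  0.   -0.01] op 0.0651
0.5,-0.023,-0.0001,0.0062,-0.02,0.02,0.02,0.5,-0.023,-0.0001,0.0062,-0.02,0.02,0.02,0.5,-0.023,-0.0001,0.0062,-0.02,0.02,0.02,0.5,-0.023,-0.0001,0.0062,-0.02,0.02,0.02,0.5,-0.023,-0,0.0062,-0.02,0.02,0.02,0.5,-0.023,-0,0.0062,-0.02,0.02,0.02,0.5,-0.023,-0,0.0062,-0.02,0.02,0.02,0.5,-0.023,-0,0.0062,-0.02,0.02,0.02
0.5,-0.0048,-0,0.0013,0,0,0,0.5,-0.0048,-0,0.0013,0,0,0,0.5,-0.0048,-0,0.0013,0,0,0,0.5,-0.0048,-0,0.0013,0,-0,0
```

View pics/after.png

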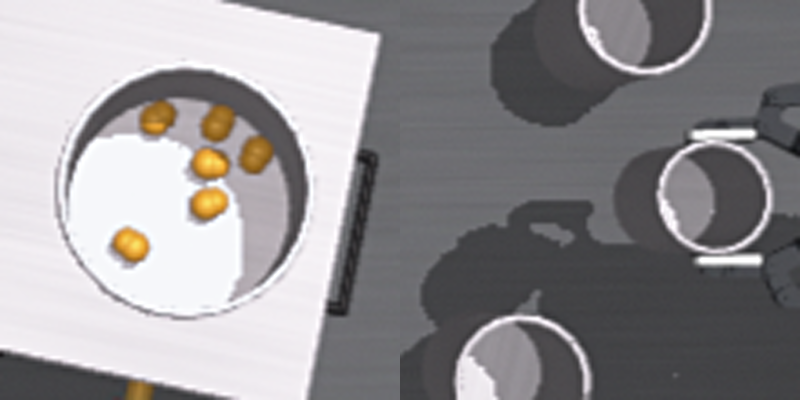

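All six lumps are in the pot, at (157,117), (218,122), (256,155), (210,163), (209,203) and (130,244), and the cup at (715,195) is empty and still upright. Lowering it to the bench.

```bash
python3 -m jog '[0.5,-0.023,0,0.0062,0,0,0,0.5,-0.023,0,0.0062,0,0,0,0.5,-0.023,0,0.0062,0,0,0,0.5,-0.023,0,0.0062,0,0,0,0.5,-0.023,0,0.0062,0,0,0,0.5,-0.023,0,0.0062,0,0,0,0.5,-0.023,0,0.0062,0,0,0,0.5,-0.023,0,0.0062,0,0,0,0.5,-0.005,0,0.0013,0,0,0,0.5,-0.005,0,0.0013,0,0,0]'
python3 -m jog '[0.5,-0.0045,0,0.0012,0,0,0,0.5,-0.003,0,0.0008,0,0,0,0.5,0,0,0,0,0,0]'
python3 -c "
from h import *;st()"
```

```text
t: 17.73
tool_pos: [0.4322, -0.3008, 0.0712]
tool_rot: [-1.395, -1.407, -1.074]
contact_force: [1.0, -0.1, -0.7]
opening: 0.0652
t: 18.1
tool_pos: [0.4321, -0.3006, 0.0636]
tool_rot: [-1.395, -1.406, -1.073]
contact_force: [-0.1, 0.3, -1.5]
opening: 0.0652
t 18.1 tcp [ 0.4321 -0.3006  0.0636] z [-0.004  0.966 -0.26 ] y [1.    0.005 0.004] q [-1.03  0.69  1.5   0.62  2.12 -1.06] F [-0.1  0.3 -1.5] T [-0.66  0.   -0.05] op 0.0652
```

```bash
python3 -m jog '[0.5,-0.001,0,0.0003,0,0,0,0.5,-0.0006,0,0.0002,0,0,0,0.5,0,0,0,0,0,0]'
python3 -c "
from h import *;st()"
```

```text
t: 18.48
tool_pos: [0.4322, -0.3006, 0.062]
tool_rot: [-1.395, -1.406, -1.073]
contact_force: [-0.2, -0.1, -0.1]
opening: 0.0653
t 18.48 tcp [ 0.4322 -0.3006  0.062 ] z [-0.004  0.966 -0.26 ] y [1.    0.005 0.004] q [-1.03  0.69  1.5   0.62  2.12 -1.06] F [-0.2 -0.1 -0.1] T [-0.45  0.03 -0.04] op 0.0653
```

```bash
python3 -m jog '[0.5,-0.0005,0,0.0001,0,0,0,0.5,0,0,0,0,0,0]'
python3 -m jog '[0.75,0,0,0,0,0,0,0.9,0,0,0,0,0,0,1,0,0,0,0,0,0,1,0,0,0,0,0,0,1,0,0,0,0,0,0]'
python3 - <<'E'
from h import *
st()
d=np.array(tilt(75)); c=np.array([.4322,-.3006,.062])
rows(c-.13*d,frame(d,[1,0,0]),5,1,off=0)
E
```

```text
t: 18.73
tool_pos: [0.4322, -0.3007, 0.062]
tool_rot: [-1.394, -1.406, -1.074]
contact_force: [-0.2, -0.1, 2.8]
opening: 0.0652
t: 19.35
tool_pos: [0.4321, -0.3005, 0.0611]
tool_rot: [-1.395, -1.406, -1.073]
contact_force: [0.3, 0.0, -0.1]
opening: 0.0851
t 19.35 tcp [ 0.4321 -0.3005  0.0611] z [-0.004  0.966 -0.26 ] y [1.    0.005 0.004] q [-1.03  0.69  1.5   0.62  2.12 -1.06] F [ 0.3  0.  -0.1] T [-0.46  0.02  0.04] op 0.0851
1,0.0001,-0.0001,-0.0261,-0.04,0.02,0.06,1,0.0001,-0.0001,-0.0261,-0.04,0.02,0.06,1,0.0002,-0,-0.0261,-0.04,0.02,0.06,1,0.0002,-0,-0.0261,-0.04,0.02,0.06,1,0.0002,0,-0.0261,-0.04,0.02,0.06
```

```bash
python3 -m jog '[1,0,0,-0.015,0,0,0,1,0,0,-0.026,0,0,0,1,0,0,-0.026,0,0,0,1,0,0,-0.026,0,0,0,1,0,0,-0.026,0,0,0,1,0.036,0,-0.01,0,0,0,1,0.036,0,-0.01,0,0,0,1,0.036,0,-0.01,0,0,0,1,0.036,0,-0.01,0,0,0]'
python3 - <<'E'
from h import *
st()
p=ctrl.get_image('top')
print([(round(b['p'],2),np.round(b['box'],1).tolist()) for b in ctrl.boxes_of('cup_center',p)], [(round(b['p'],2),np.round(b['box'],1).tolist()) for b in ctrl.boxes_of('cap_grip',p)])
cv2.imwrite('pics/cup_down.png',np.hstack([cv2.resize(p['image'][205:325,410:530],(400,400),interpolation=2),cv2.resize(p['image'][178:228,239:289],(400,400),interpolation=2)]))
s=rows([.45,-.35,.36],frame(DN,[1,0,0]),9,1)
rows([.57,.16,.30],frame(DN,[-.2,-1,0]),12,1,start=s)
rows([.57,.16,.30],frame(DN,[.2,1,0]),12,1,start=s)
E
```

```text
t: 20.48
tool_pos: [0.4317, -0.4174, 0.2433]
tool_rot: [-1.396, -1.407, -1.073]
contact_force: [0.3, 0.6, -0.6]
opening: 0.0851
t 20.48 tcp [ 0.4317 -0.4174  0.2433] z [-0.003  0.965 -0.261] y [1.    0.005 0.004] q [-1.1   0.63  1.23  0.72  2.42 -0.86] F [ 0.3  0.6 -0.6] T [-0.51 -0.01 -0.  ] op 0.0851
[(0.85, [438.6, 311.5, 49.6, 35.7]), (0.79, [475.4, 209.5, 52.8, 40.8]), (0.57, [466.6, 264.8, 35.5, 32.9])] [(0.74, [265.0, 201.2, 25.7, 21.9])]
1,0.0144,0.0021,0.0039,0.02,-8.29,0.05,1,0.0148,0.0021,0.0018,0.02,-8.29,0.05,1,0.0149,0.0021,-0.0004,0.02,-8.29,0.05,1,0.0147,0.0021,-0.0025,0.02,-8.29,0.05,1,0.0142,0.002,-0.0046,0.02,-8.29,0.05,1,0.0133,0.002,-0.0066,0.02,-8.29,0.05,1,0.0123,0.002,-0.0085,0.02,-8.29,0.05,1,0.0109,0.002,-0.0101,0.02,-8.29,0.05,1,0.0093,0.002,-0.0116,0.02,-8.29,0.05
1,0.0425,0.01,0.005,-0,-0,8.44,1,0.0435,0.0037,0.005,-0,-0,8.44,1,0.0436,-0.0028,0.005,-0,-0,8.44,1,0.0427,-0.0091,0.005,-0,-0,8.44,1,0.0409,-0.0153,0.005,-0,-0,8.44,1,0.0382,-0.0211,0.005,-0,-0,8.44,1,0.0347,-0.0265,0.005,-0,-0,8.44,1,0.0304,-0.0313,0.005,-0,-0,8.44,1,0.0255,-0.0355,0.005,-0,-0,8.44,1,0.02,-0.0388,0.005,-0,-0,8.44
1,0.0141,-0.0413,0.005,-0,-0,8.44,1,0.0079,-0.0429,0.005,-0,-0,8.44
1,0.0425,0.01,0.005,0,-0,-6.56,1,0.0411,0.0148,0.005,0,-0,-6.56,1,0.0391,0.0194,0.005,0,-0,-6.56,1,0.0367,0.0237,0.005,0,-0,-6.56,1,0.0337,0.0278,0.005,0,-0,-6.56,1,0.0303,0.0314,0.005,0,-0,-6.56,1,0.0265,0.0347,0.005,0,-0,-6.56,1,0.0224,0.0375,0.005,0,-0,-6.56,1,0.018,0.0398,0.005,0,-0,-6.56,1,0.0133,0.0416,0.005,0,-0,-6.56
1,0.0085,0.0428,0.005,0,-0,-6.56,1,0.0035,0.0435,0.005,0,-0,-6.56
```

View pics/cup_down.png

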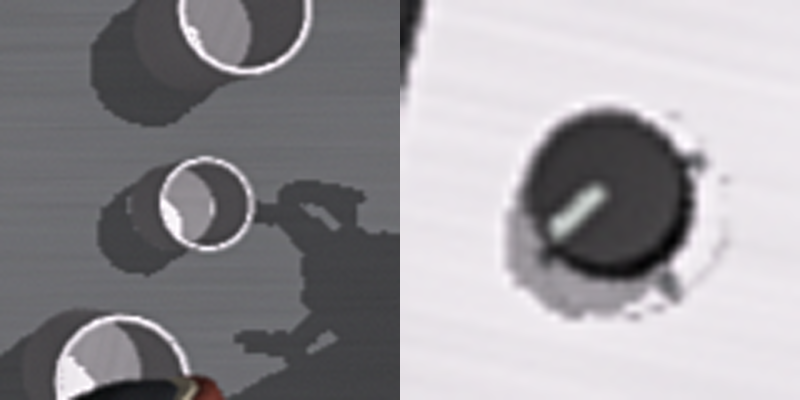

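The cup stands upright and empty at (205,203) in the crop, and the cap is unchanged. Next is the cap, with the jaws starting at azimuth 110° so that there's room for the clockwise turn.

```bash
python3 -m jog '[1,0.0144,0.002,0.004,0,-8.29,0,1,0.0148,0.002,0.002,0,-8.29,0,1,0.015,0.002,0,0,-8.29,0,1,0.0147,0.002,-0.0025,0,-8.29,0,1,0.014,0.002,-0.0046,0,-8.29,0,1,0.013,0.002,-0.0066,0,-8.29,0,1,0.0123,0.002,-0.0085,0,-8.29,0,1,0.011,0.002,-0.01,0,-8.29,0,1,0.0093,0.002,-0.0116,0,-8.29,0]'
python3 - <<'E'
from h import *
st()
p=ctrl.get_image('top'); print(atz(p,265,201.4,.1945), atz(p,349.5,221.8,.16))
rows([.572,.16,.27],frame(DN,[-.34,.94,0]),14,1)
E
```

```text
t: 21.75
tool_pos: [0.449, -0.3489, 0.3566]
tool_rot: [2.215, 2.226, 0.005]
contact_force: [0.7, 0.3, 0.3]
opening: 0.0853
t 21.75 tcp [ 0.449  -0.3489  0.3566] z [ 0.003  0.001 -1.   ] y [1.    0.005 0.003] q [-0.79 -0.13  1.58  0.    1.68 -0.8 ] F [0.7 0.3 0.3] T [-0.01  0.02  0.03] op 0.0853
[0.57372475 0.16004556 0.1945    ] [ 0.53109409 -0.02415399  0.16      ]
1,0.0361,0.009,0.0064,0.01,0.04,-7.82,1,0.0346,0.0138,0.0064,0.01,0.04,-7.82,1,0.0324,0.0184,0.0064,0.01,0.04,-7.82,1,0.0296,0.0226,0.0064,0.01,0.04,-7.82,1,0.0262,0.0264,0.0065,0.01,0.04,-7.82,1,0.0224,0.0297,0.0065,0.01,0.04,-7.82,1,0.0181,0.0325,0.0065,0.01,0.04,-7.82,1,0.0135,0.0346,0.0065,0.01,0.04,-7.82,1,0.0087,0.0362,0.0065,0.01,0.04,-7.82,1,0.0037,0.037,0.0065,0.01,0.04,-7.82
1,-0.0014,0.0372,0.0065,0.01,0.04,-7.82,1,-0.0064,0.0366,0.0065,0.01,0.04,-7.82,1,-0.0114,0.0354,0.0065,0.01,0.04,-7.82,1,-0.0161,0.0336,0.0064,0.01,0.04,-7.82
```

```bash
python3 -m jog '[1,0.036,0.009,0.0064,0,0,-7.8,1,0.0346,0.014,0.0064,0,0,-7.8,1,0.0324,0.0184,0.0064,0,0,-7.8,1,0.03,0.0226,0.0064,0,0,-7.8,1,0.026,0.0264,0.0065,0,0,-7.8,1,0.0224,0.03,0.0065,0,0,-7.8,1,0.018,0.0325,0.0065,0,0,-7.8,1,0.0135,0.0346,0.0065,0,0,-7.8,1,0.0087,0.036,0.0065,0,0,-7.8,1,0.0037,0.037,0.0065,0,0,-7.8]'
python3 -m jog '[1,-0.0014,0.037,0.0065,0,0,-7.8,1,-0.0064,0.0366,0.0065,0,0,-7.8,1,-0.011,0.0354,0.0065,0,0,-7.8,1,-0.016,0.0336,0.0064,0,0,-7.8,0.85,0,0,0,0,0,0]'
python3 - <<'E'
from h import *
st()
G=[.5725,.160]
s=rows(G+[.215],frame(DN,[-.34,.94,0]),4,.9)
rows(G+[.166],frame(DN,[-.34,.94,0]),5,.9,start=s)
p=ctrl.get_image('side'); c=proj(p,[[.5725,.16,.18]])[0]; print(c)
x,y=int(c[0]),int(c[1]); cv2.imwrite('pics/capside.png',cv2.resize(p['image'][max(0,y-60):y+60,x-60:x+60],(600,600),interpolation=2))
E
```

```text
t: 23.05
tool_pos: [0.5382, 0.014, 0.2929]
tool_rot: [0.314, 3.126, 0.01]
contact_force: [0.2, -0.3, -0.4]
opening: 0.0854
t: 23.68
tool_pos: [0.573, 0.159, 0.267]
tool_rot: [0.536, -3.095, -0.008]
contact_force: [-0.8, -0.5, 0.4]
opening: 0.0731
t 23.68 tcp [0.573 0.159 0.267] z [-0.001  0.005 -1.   ] y [-0.336  0.942  0.005] q [ 0.14 -0.04  1.64  0.01  1.54 -1.77] F [-0.8 -0.5  0.4] T [-0.05  0.02  0.01] op 0.0731
0.9,0.0001,0.0002,0.013,0.08,0.01,-0.06,0.9,0.0001,0.0002,0.013,0.08,0.01,-0.06,0.9,0,0.0003,0.013,0.08,0.01,-0.06,0.9,0,0.0003,0.013,0.08,0.01,-0.06
0.9,-0,0,0.0098,-0,-0,-0,0.9,-0,0,0.0098,-0,-0,-0,0.9,-0,0,0.0098,-0,-0,-0,0.9,-0,0,0.0098,-0,-0,0,0.9,-0,0,0.0098,-0,-0,-0
[323.5895325  190.01350387]
```

View pics/capside.png

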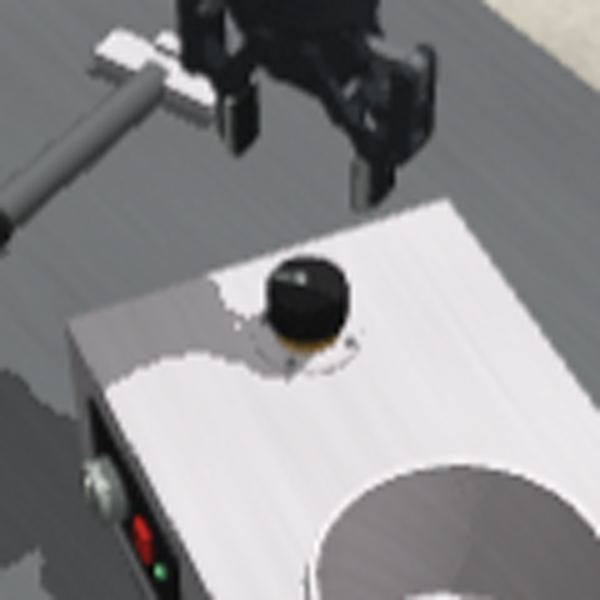

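Side view: the open jaws are above the cap, which sits at (308,302), within 3 mm of the projection. Descending to TCP z = 0.160 and closing.

```bash
python3 -m jog '[0.95,0,0,0.015,0,0,0,0.95,0,0,0.015,0,0,0,0.95,0,0,0.015,0,0,0,0.95,0,0,0.015,0,0,0,0.95,0,0,0.015,0,0,0,0.95,0,0,0.014,0,0,0,0.95,0,0,0.01,0,0,0,0.95,0,0,0.008,0,0,0]'
python3 -m jog '[0.6,0,0,0,0,0,0,0.4,0,0,0,0,0,0,0.2,0,0,0,0,0,0,0.2,0,0,0,0,0,0,0.2,0,0,0,0,0,0,0.2,0,0,0,0,0,0]' 60
python3 -c "
from h import *;st()"
```

```text
t: 24.72
tool_pos: [0.5739, 0.1583, 0.1622]
tool_rot: [-0.531, 3.091, 0.007]
contact_force: [0.1, -0.3, 0.0]
opening: 0.0811
t: 25.48
tool_pos: [0.5733, 0.1612, 0.1645]
tool_rot: [-0.533, 3.091, 0.017]
contact_force: [-4.9, 8.5, 3.8]
opening: 0.0423
t 25.48 tcp [0.5733 0.1612 0.1645] z [ 0.003  0.011 -1.   ] y [-0.335  0.942  0.01 ] q [ 0.14  0.03  1.75  0.01  1.36 -1.77] F [-4.9  8.5  3.8] T [1.3  0.81 0.11] op 0.0423
```

```bash
python3 -m jog '[0.2,0,0.0015,-0.0008,0,0,0,0.2,0,0.0015,-0.0007,0,0,0,0.2,0,0,0,0,0,0]'
python3 -c "
from h import *;st()"
```

```text
t: 25.85
tool_pos: [0.5732, 0.1613, 0.1646]
tool_rot: [-0.531, 3.09, 0.008]
contact_force: [0.5, 2.0, -0.2]
opening: 0.0426
t 25.85 tcp [0.5732 0.1613 0.1646] z [ 0.005  0.006 -1.   ] y [-0.334  0.943  0.004] q [ 0.15  0.03  1.75  0.01  1.36 -1.77] F [ 0.5  2.  -0.2] T [ 0.46 -0.06  0.08] op 0.0426
```

```bash
python3 -m jog '[0.2,0,0,0.00017,0,0,5,0.2,0,0,0.00017,0,0,10,0.2,0,0,0.00017,0,0,10,0.2,0,0,0.00017,0,0,10,0.2,0,0,0.00017,0,0,10,0.2,0,0,0.00017,0,0,10,0.2,0,0,0.00017,0,0,10,0.2,0,0,0.00017,0,0,10,0.2,0,0,0.00017,0,0,10,0.2,0,0,0.0001,0,0,5]'
python3 -c "
from h import *;st()"
```

```text
t: 27.1
tool_pos: [0.5747, 0.1644, 0.1633]
tool_rot: [1.817, 2.562, 0.026]
contact_force: [6.8, 13.1, -4.9]
opening: 0.0424
t 27.1 tcp [0.5747 0.1644 0.1633] z [ 0.01   0.013 -1.   ] y [0.944 0.331 0.014] q [ 0.15  0.03  1.75  0.01  1.35 -0.19] F [ 6.8 13.1 -4.9] T [ 1.98 -1.09  0.16] op 0.0424
```

The cap sits about 2.4 mm off the tool axis (tool −x). I'll recentre, then turn on about the cap's own axis.

```bash
python3 -m jog '[0.2,0.0012,0.0012,-0.0003,0,0,0,0.2,0.0012,0.0012,0,0,0,0,0.2,0,0,0,0,0,0]'
python3 -c "
from h import *;st()"
python3 -m jog '[0.2,0,0.0002,0.0001,0,0,5,0.2,0,0.0002,0.0001,0,0,5,0.2,0,0.0002,0.0001,0,0,5,0.2,0,0.0002,0,0,0,3]'
python3 -c "
from h import *;st()"
```

```text
t: 27.48
tool_pos: [0.5748, 0.1645, 0.1632]
tool_rot: [1.814, 2.565, 0.013]
contact_force: [1.8, 4.8, -1.1]
opening: 0.0424
t 27.48 tcp [0.5748 0.1645 0.1632] z [ 0.005  0.007 -1.   ] y [0.943 0.333 0.007] q [ 0.15  0.04  1.75  0.01  1.35 -0.19] F [ 1.8  4.8 -1.1] T [ 0.66 -0.31 -0.04] op 0.0424
t: 27.98
tool_pos: [0.5756, 0.1647, 0.1629]
tool_rot: [-2.194, -2.248, -0.014]
contact_force: [1.6, 4.2, -2.0]
opening: 0.0424
t 27.98 tcp [0.5756 0.1647 0.1629] z [ 0.006  0.007 -1.   ] y [1.    0.024 0.006] q [0.15 0.04 1.75 0.01 1.35 0.13] F [ 1.6  4.2 -2. ] T [ 0.65 -0.38  0.12] op 0.0424
```

```bash
python3 -m jog '[0.2,0,0.0002,0.00008,0,0,4,0.2,0,0.0002,0.00008,0,0,4,0.2,0,0.0002,0.00008,0,0,4,0.2,0,0.0002,0.00008,0,0,4,0.2,0,0.0002,0.00008,0,0,4]'
python3 -c "
from h import *;st()"
python3 -m jog '[0.2,0,0.0001,0.00005,0,0,3,0.2,0,0.0001,0.00005,0,0,3]'
python3 -c "
from h import *;st()"
python3 -m jog '[0.2,0,0.0001,0.00005,0,0,2,0.2,0,0.0001,0.00005,0,0,2]'
python3 -c "
from h import *;st()"
```

```text
t: 28.6
tool_pos: [0.5765, 0.1645, 0.1626]
tool_rot: [-2.55, -1.831, -0.013]
contact_force: [2.1, 4.6, -1.8]
opening: 0.0424
t 28.6 tcp [0.5765 0.1645 0.1626] z [ 0.005  0.007 -1.   ] y [ 0.948 -0.32   0.003] q [0.15 0.04 1.74 0.01 1.35 0.48] F [ 2.1  4.6 -1.8] T [ 0.57 -0.29  0.12] op 0.0424
t: 28.85
tool_pos: [0.5768, 0.1645, 0.1625]
tool_rot: [-2.642, -1.696, -0.013]
contact_force: [2.5, 4.8, -1.3]
opening: 0.0427
t 28.85 tcp [0.5768 0.1645 0.1625] z [ 0.006  0.007 -1.   ] y [ 0.909 -0.416  0.002] q [0.15 0.04 1.74 0.01 1.35 0.58] F [ 2.5  4.8 -1.3] T [ 0.58 -0.29  0.13] op 0.0427
t: 29.1
tool_pos: [0.5769, 0.1643, 0.1624]
tool_rot: [-2.698, -1.603, -0.013]
contact_force: [0.4, 4.1, -0.5]
opening: 0.0422
t 29.1 tcp [0.5769 0.1643 0.1624] z [ 0.005  0.007 -1.   ] y [ 0.878 -0.478  0.002] q [0.15 0.04 1.74 0.01 1.35 0.65] F [ 0.4  4.1 -0.5] T [ 0.55 -0.32  0.08] op 0.0422
```

```bash
for i in 1 ; do python3 -m jog '[0.2,0,0.0001,0.00003,0,0,2]' >/dev/null; python3 -c "
from h import *;st()"; python3 -m jog '[0.2,0,0.0001,0.00003,0,0,2]'>/dev/null; python3 -c "
from h import *;st()"; python3 -m jog '[0.2,0,0.0001,0.00003,0,0,2]'>/dev/null; python3 -c "
from h import *;st()"; python3 -m jog '[0.2,0,0,0,0,0,2]'>/dev/null; python3 -c "
from h import *;st()"; done
```

```text
t 29.23 tcp [0.577  0.1643 0.1624] z [ 0.005  0.007 -1.   ] y [ 0.861 -0.509  0.001] q [0.15 0.04 1.74 0.01 1.35 0.68] F [ 2.2  4.4 -1.9] T [ 0.57 -0.27  0.15] op 0.0428
t 29.35 tcp [0.5771 0.1643 0.1623] z [ 0.005  0.007 -1.   ] y [ 0.843 -0.538  0.001] q [0.15 0.04 1.74 0.01 1.35 0.72] F [ 2.4  5.1 -1.5] T [ 0.63 -0.28  0.1 ] op 0.0428
t 29.48 tcp [0.5772 0.1642 0.1623] z [ 0.005  0.007 -1.   ] y [ 0.823 -0.567  0.001] q [0.15 0.04 1.74 0.01 1.35 0.75] F [ 2.2  5.  -1.5] T [ 0.54 -0.27  0.06] op 0.0425
t 29.6 tcp [0.5772 0.1641 0.1623] z [ 0.006  0.006 -1.   ] y [ 0.803 -0.595  0.001] q [0.15 0.04 1.74 0.01 1.35 0.79] F [ 3.3  4.2 -1.1] T [ 0.5  -0.34  0.54] op 0.0426
```

```bash
python3 -m jog '[0.2,0,0,0,0,0,1.5]' >/dev/null; python3 -c "
from h import *;st()"; python3 -m jog '[0.2,0,0,0,0,0,1.5]'>/dev/null; python3 -c "
from h import *;st()"; python3 -m jog '[0.2,0,0,0,0,0,0,0.2,0,0,0,0,0,0]'>/dev/null; python3 -c "
from h import *;st()"
```

```text
t 29.73 tcp [0.5773 0.1641 0.1623] z [ 0.006  0.006 -1.   ] y [ 0.789 -0.615  0.001] q [0.15 0.04 1.74 0.01 1.35 0.81] F [ 2.8  5.1 -1.6] T [ 0.5  -0.34  1.06] op 0.0423
t 29.85 tcp [0.5773 0.164  0.1623] z [ 0.006  0.006 -1.   ] y [ 0.773 -0.634  0.001] q [0.15 0.04 1.74 0.   1.35 0.84] F [ 3.1  4.4 -2.4] T [ 0.49 -0.43  1.51] op 0.0427
t 30.1 tcp [0.5773 0.1641 0.1623] z [ 0.006  0.005 -1.   ] y [ 0.774 -0.633  0.001] q [0.15 0.04 1.74 0.   1.35 0.84] F [ 2.9  4.1 -2.6] T [ 0.51 -0.39  1.49] op 0.0429
```

Hard stop: the torque climbs linearly to 1.5 N·m at tool azimuth −39°. I'll unwind a little to find the angle where the cap comes off the stop.

```bash
S='from h import *
o=ctrl.get_obs();M=R.from_rotvec(o["tool_rot"]).as_matrix();print(round(float(np.degrees(np.arctan2(M[1,1],M[0,1]))),2),round(o["wrist_torque"][2],2),"q6",round(o["q"][5],3),"F",np.round(o["contact_force"],1))'
python3 -c "$S"
python3 -m jog '[0.2,0,0,0,0,0,-2]' >/dev/null; python3 -c "$S"
python3 -m jog '[0.2,0,0,0,0,0,-1]' >/dev/null; python3 -c "$S"
python3 -m jog '[0.2,0,0,0,0,0,-1]' >/dev/null; python3 -c "$S"
python3 -m jog '[0.2,0,0,0,0,0,-1]' >/dev/null; python3 -c "$S"
python3 -m jog '[0.2,0,-0.0001,0,0,0,-2]' >/dev/null; python3 -c "$S"
```

```text
-39.28 1.49 q6 0.835 F [ 2.9  4.1 -2.6]
-37.32 0.7 q6 0.801 F [ 1.7  5.  -1.2]
-36.42 0.4 q6 0.785 F [ 2.3  4.4 -1.2]
-35.48 0.03 q6 0.769 F [ 2.6  5.2 -2. ]
-34.53 -0.09 q6 0.752 F [ 2.8  5.3 -1.2]
-32.5 -0.09 q6 0.716 F [ 1.8  4.8 -0.7]
```

No slip: the cap leaves the stop at azimuth −35.1°, so a quarter turn back is azimuth +54.9°.

```bash
S='from h import *
o=ctrl.get_obs();M=R.from_rotvec(o["tool_rot"]).as_matrix();print(round(float(np.degrees(np.arctan2(M[1,1],M[0,1]))),2));st()'
python3 -m jog '[0.2,0,-0.0003,-0.0001,0,0,-7,0.2,0,-0.0004,-0.00017,0,0,-10,0.2,0,-0.0004,-0.00017,0,0,-10,0.2,0,-0.0004,-0.00017,0,0,-10,0.2,0,-0.0004,-0.00017,0,0,-10,0.2,0,-0.0004,-0.00017,0,0,-10,0.2,0,-0.0004,-0.00017,0,0,-10,0.2,0,-0.0004,-0.00017,0,0,-10,0.2,0,-0.0003,-0.0001,0,0,-6,0.2,0,0,0,0,0,0]'
python3 -c "$S"
```

```text
t: 31.98
tool_pos: [0.5737, 0.1637, 0.1637]
tool_rot: [1.063, 2.954, 0.011]
contact_force: [0.4, 3.1, 0.6]
opening: 0.0424
50.4
t 31.98 tcp [0.5737 0.1637 0.1637] z [ 0.004  0.006 -1.   ] y [0.637 0.771 0.008] q [ 0.15  0.03  1.75  0.01  1.36 -0.73] F [0.4 3.1 0.6] T [ 0.57 -0.1   0.08] op 0.0424
```

```bash
S='from h import *
o=ctrl.get_obs();M=R.from_rotvec(o["tool_rot"]).as_matrix();print(round(float(np.degrees(np.arctan2(M[1,1],M[0,1]))),2));st()'
python3 -m jog '[0.2,0,-0.0001,0,0,0,-2.5,0.2,0,-0.0001,0,0,0,-2,0.2,0,0,0,0,0,0,0.2,0,0,0,0,0,0]'
python3 -c "$S"
python3 - <<'E'
from h import *
p=ctrl.get_image('top'); s=ctrl.get_image('side')
a=cv2.resize(p['image'][120:330,120:540],(800,400)); b=np.hstack([cv2.resize(s['image'][150:230,280:360],(200,200),interpolation=2),cv2.resize(p['image'][170:280,300:410],(200,200)),cv2.resize(s['image'][280:430,290:490],(400,200))])
cv2.imwrite('pics/fin.png',np.vstack([a,b]))
E
```

```text
t: 32.48
tool_pos: [0.5736, 0.1636, 0.1637]
tool_rot: [0.945, 2.993, 0.011]
contact_force: [-0.6, 4.5, 1.5]
opening: 0.0423
54.95
t 32.48 tcp [0.5736 0.1636 0.1637] z [ 0.004  0.006 -1.   ] y [0.574 0.819 0.007] q [ 0.15  0.03  1.75  0.01  1.36 -0.81] F [-0.6  4.5  1.5] T [ 0.6  -0.02  0.  ] op 0.0423
```

View pics/fin.png

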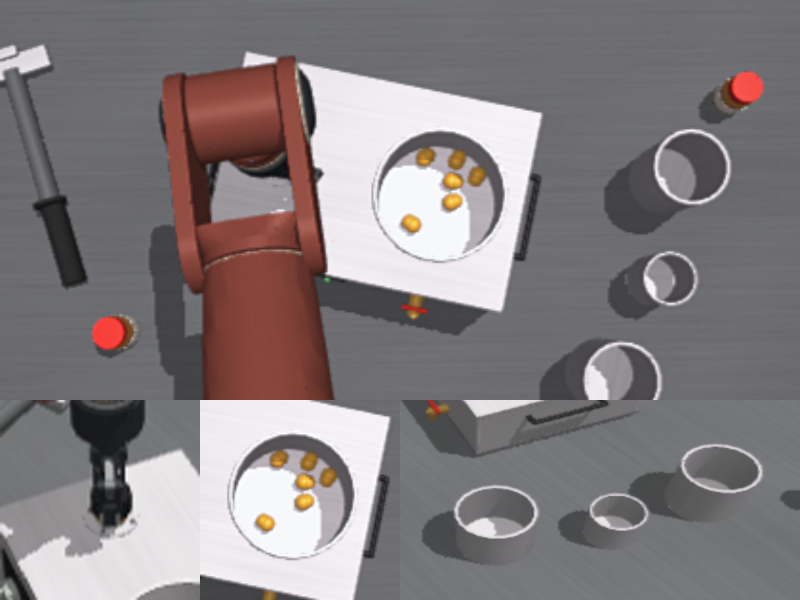

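The final view shows six lumps in the pot (about (450,190)), the small cup upright and empty at (670,278), the jars and wrench in place, and the cap gripped at the target angle. Handing in.

```bash
python3 -c "
from h import *
print(ctrl.finish_job()); st()"
```

```text
the job is handed in; nothing more can be done
None
the job is handed in; nothing more can be done
```

The job is done and handed in at about 32.5 s, with the arm still gripping the filler cap; the hand-in reported no verdict.

- **Wax and cup:** I picked the smallest cup, the only one holding wax, and tipped it into the pot. It was then set upright on its old spot. The last pictures show all six lumps in the pot and the cup standing empty.
- **Cap:** I screwed it about 145° clockwise to the hard stop, where the torque rose to 1.5 N·m. On release the torque fell back without any sign of slip. I then backed it off from the point where it left the stop, at tool angle −35.1°, to +54.95°, which is 90.05°. The rib was hidden under the gripper, so this setting rests on the tool angle and torque, not on a picture of the cap.
- **Grip at the end:** the jaws were closed on the cap at 60 N, with about 0 N·m of twist and about 4.5 N of sideways force left. That force comes from the cap sitting about 2.4 mm off the tool axis. While I was centring the grip on the cap it peaked at about 16 N.
- **Bystanders:** both jars, the wrench and the two larger cups look unmoved in the final picture.

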